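# Restock a jar lane first-in-first-out

### The arm

A 7-joint arm with a two-finger parallel gripper is mounted at the origin on a cart in front of the work surface, level with it; the furniture and walls round the work are solid. World frame = base frame: x ahead of the robot, y to its left, z up, the work surface at z = 0. Lengths are in m, angles in rad, forces in N, time in s.
With the tool pointing down it reaches from about 0.425 to 0.925 m from the base axis. Payload 6.8 kg.
Tool frame: the origin (TCP) lies at the very end of the fingers, on their centre line; the grasp point (between the pads) lies 19 mm behind it; z points along the fingers, y is the line along which they close (so a half turn about z gives the same grasp; the last joint's range is limited). The gripper opens to 85 mm and grips with 20 to 120 N. Pads are 22 mm wide; open, the fingers measure 114 mm over their backs; the gripper's body (76 mm by 85 mm) begins 54 mm behind the grasp point. The pads swing forward as they close: fully open they stand 13 mm farther back than shut.
Start: joints at [-0.108, 0.477, 0.022, 1.555, -0.011, 1.109, -0.083], TCP at [0.675, 0, 0.231] pointing down, gripper open.
Joint ranges: [-2.96, 2.96], [-0.34, 2.1], [-1.41, 1.46], [0.24, 2.44], [-1.37, 4.51], [0.17, 1.92], [-2.96, 2.96]. Speed limits (rad/s): [2.39, 2.39, 3.14, 3.14, 3.14, 3.14, 3.14].

### API

Orientations are given as a rotation vector (axis times angle).
In Python, from plant import telemetry, capture, ctrl gives the robot as it stands. The module is installed in compiled form; this text tells all that it offers.
- The arm moves only by the tool carry_out, never from a script. Its argument "motion" is a list that holds one entry, the list of rows, each a list of 4 numbers: the shift along the tool's x, y, z in mm, then the turn about the tool's z in rad. A call has exactly 8 rows; each row shifts and turns the commanded pose from where the row before left it, along the tool's axes as they then stand; what a row does not reach is not made up. A row lasts 1/8 s, in which the tool goes at most 62.5 mm and 10.7 degrees, less where a joint would pass 70% of its speed; a pose out of reach is approached as far as the arm can. A call is refused whole if a number of a shift passes 62.5 or a number of a turn 0.188, either way. A call with a gripper value outside its range is refused whole. "claw" is the closure, from 0 (fully open) to 1 (shut), set as the call begins (left out, the last holds). The fingers move at their own pace and stop on an object; "force" is the grip in N (left out, the last holds). Time passes only in rows, so rows that do not move let the fingers close, or fill a call up. It gives the time, the measured TCP pose, the force, the opening and the grip force at its end, in the units of the state.
- telemetry.observe(): the state, without advancing time (a new reading comes with each control period).
- capture(name): name is "scene" or "side" or "wrist"; returns a dict with "image" (400x640x3 uint8, blue, green, red), "depth" (400x640 float32, m along the optical axis (not along the pixel's ray), 0 where there is no reading), "camera_matrix" (3x3 intrinsics, pixels), "dist" ([k1, k2, p1, p2, k3] as OpenCV has them; the pictures are not rectified), "R" (3x3) and "t" (3): a world point X has camera coordinates R X + t; the wrist camera has in their place "T_tool_cam" (4x4, takes a point from camera to tool coordinates, whose origin is the TCP and whose axes are the flange's). Camera axes: x right, y down, z forward; pixel columns grow to the right and rows downward; lengths in m; the calibration is good to about 2 mm. A picture is of the moment at which its call begins: read the wrist's pose just before it.
- ctrl.sign_off(): hands the job in; it is judged then, once.
The state is a dict: "clock": time; "joint_pos": joint angles; "joint_vel": joint speeds; "effort": joint torques, N m; "position": TCP position; "eef_rot": TCP orientation; "wrist_force": force on the tool from outside, world axes, zero at the start; "wrist_torque": the same for the moment, N m; "opening": finger opening in m; "grip_force": force on a finger pad.
Only numpy, scipy, OpenCV 4.12 (cv2) and the standard library are available. Lean on these libraries where they do the work, as an engineer would, in place of code of your own. Each camera call takes 0.05 s, during which the arm holds its last target. There are 200 camera calls.

### The job

Restock the jar lane first-in-first-out. Before bringing in the new jar, pull the two old jars together forward along the lane, from behind, until the front one bears gently against the hidden stop pad at the front; then stand the new jar (the one on the bench to the right of the lane) in behind them, with no gaps left in the row, and slide the rear gate by its black grip fully shut to its end stop. Keep the jars upright and leave the bottle, bolt and pen alone.

Things in the scene. Friction and masses are not known exactly. Their poses are not given: they have to be found in the camera images.
- lane: Fixed jar lane on the bench: grey base plate, aluminium side walls, blue hood. Origin on the bench top, mid-width, under the inner face of the yellow front plate; x runs along the lane from front (robot side) to the open rear, y to its left, z up. Flat floor 6 mm above the bench, x 0 to 199 mm. Clear width 58 mm; walls 3 mm thick, tops 42 mm above the bench, ending at x = 162 mm.
- stop_plate: Yellow front plate, 58 mm wide, 44 mm high, at lane x = 0; origin on the lane floor at its inner face. Carries a rigid rubber stop pad (28 mm across, centre 26 mm above the floor) on an adjusting screw, hidden under the hood. The pad's face stands 4 to 14 mm behind the plate, differently each time, unmeasured: it can only be felt. Over 30 N on it is too rough.
- gate (a joint): Slide of the rear gate: 0 = open, 0.062 m = shut at its end stop; grows as it moves to the lane's -y. About 2 N friction, stays where left. Starts at 0 to 0.012. Shut, its red blade (lane x 172 to 176 mm, 9 to 45 mm above the bench) crosses the lane behind the third jar; open, it is left of the lane. A jar reaching behind x = 172 mm blocks it.
- gate_grip (a point): The gate's black upright grip post, 16 mm along lane x, 14 mm along lane y, top 75 mm above the bench; this point is on its axis, 60 mm above the bench. Its foot is a carriage block 14 x 20 mm, 8 to 20 mm above the bench. Push it or pinch it from above.
- old_jar_front: Old stock, the jar nearer the front of the lane, partly or wholly under the hood: white screw-lid jar with a pale ribbed lid, 50 mm diameter over its whole height, 79 mm tall, about 0.12 kg (varies); origin at the centre of its underside, z up. 
- old_jar_rear: Old stock, the jar nearer the rear of the lane, behind the other with a gap: white screw-lid jar with a pale ribbed lid, 50 mm diameter over its whole height, 79 mm tall, about 0.12 kg (varies); origin at the centre of its underside, z up. 
- new_jar: New stock, same kind, standing on the bench to the right of the lane: white screw-lid jar with a pale ribbed lid, 50 mm diameter over its whole height, 79 mm tall, about 0.12 kg (varies); origin at the centre of its underside, z up. 
- dropper_bottle: Bystander: amber dropper bottle, 33 mm diameter, 102 mm tall, standing on the bench; origin at the centre of its underside.
- bolt: Bystander: bright M16 bolt standing on its head, 24 x 27 x 66 mm; origin at the centre of its underside.
- pen: Bystander: black and blue marker pen lying on the bench, 128 mm long, 16 mm thick; origin at the centre of its underside.
- lane_hood (a point): Middle of the rear edge of the lane's blue hood, on its top, 100 mm above the bench; axes as the lane's. The hood (64 mm wide, cheeks and roof, underside 97 mm above the bench) covers lane x = -4 to 70 mm, so the front place can be filled only by pushing the row from behind.
Mind the look-alikes: they are no part of the job. Leave any green or turquoise look-alike of the new_jar alone.

How it is judged:
By the outcome, as a careful person would: the job done as asked, in the order asked, and still so for the second after the job is handed in, with the robot touching nothing.
It also fails if it takes over 72 s, if anything falls off the work surface, if the arm or the gripper's body presses on something with over 40 N, if the wrist force passes 120 N, or if a joint passes its speed limit or range.

## Working session

There is one attempt and no reset: what is moved stays moved. The work goes in short steps, Python scripts to look and compute and a tool call to move; the robot and the scene stay as the last step left them, time stands still between calls to the robot, and variables do not carry over. Pictures are saved under pics/ and viewed, at most 10 in all, crops included, and the job is handed in when it is done.

Besides the shell and the picture viewer there is one more tool, called after ">>>" as name(argument=value, ...) on one line, values as JSON. carry_out: Moves the arm, as the interface text tells. Its arguments: {"type":"object","properties":{"motion":{"type":"array","items":{"type":"array","items":{"type":"array","items":{"type":"number"}}}},"claw":{"type":"number"},"force":{"type":"number"}},"required":["motion"]}

```bash
mkdir -p pics
cat > h.py <<'E'
import numpy as np, cv2
from scipy.spatial.transform import Rotation as Ro
from plant import telemetry, capture, ctrl
def cap(n):
    s=telemetry.observe(); c=capture(n)
    if n=="wrist":
        T=np.eye(4);T[:3,:3]=Ro.from_rotvec(s["eef_rot"]).as_matrix();T[:3,3]=s["position"]
        W=T@np.array(c["T_tool_cam"])
    else:
        W=np.eye(4);R=np.array(c["R"]);W[:3,:3]=R.T;W[:3,3]=-R.T@np.array(c["t"]).ravel()
    np.savez("pics/%s.npz"%n,image=c["image"],depth=c["depth"],K=c["camera_matrix"],dist=c["dist"],W=W)
    return c,W
def load(n): return np.load("pics/%s.npz"%n)
def pt(d,u,v,z=None):
    """world point at pixel; by depth or on plane z"""
    x,y=cv2.undistortPoints(np.array([[[u,v]]],float),d["K"],d["dist"])[0,0]
    r=d["W"][:3,:3]@np.array([x,y,1.]);o=d["W"][:3,3]
    if z is None:
        p=d["depth"][int(v)-1:int(v)+2,int(u)-1:int(u)+2]; p=p[p>0]
        return o+r*(np.median(p) if p.size else np.nan)
    return o+r*(z-o[2])/r[2]
E
python3 - <<'E'
from h import *
for n in("scene","side"):
    c,W=cap(n); cv2.imwrite(f"pics/{n}1.png",c["image"]); print(n,W.round(3).tolist())
s=telemetry.observe();print(s)
E
```

```text
scene [[0.737, -0.324, 0.593, -0.049], [-0.675, -0.344, 0.652, -0.683], [-0.008, -0.881, -0.472, 0.555], [0.0, 0.0, 0.0, 1.0]]
side [[0.948, 0.274, -0.165, 0.717], [0.319, -0.817, 0.48, -0.595], [-0.003, -0.508, -0.861, 1.083], [0.0, 0.0, 0.0, 1.0]]
{'clock': 0.1, 'joint_pos': array([-0.10811473,  0.4776991 ,  0.0223466 ,  1.55636231, -0.01152639,
        1.10929593, -0.08307948]), 'joint_vel': array([-0.00061791, -0.00044834,  0.00069068, -0.00187753, -0.00068534,
       -0.00026728, -0.00073016]), 'effort': array([ 5.69385389e-03, -5.97765398e+01,  1.61440808e+00, -2.81952703e+01,
        1.29656185e-02,  5.02699884e-03, -1.13572563e-05]), 'position': array([6.74461383e-01, 3.68481462e-06, 2.30431188e-01]), 'eef_rot': array([-2.22062812e+00, -2.22071672e+00,  1.92172718e-03]), 'wrist_force': array([0.04586109, 0.25464399, 0.20640077]), 'wrist_torque': array([ 0.00697492, -0.03407858,  0.01897813]), 'grip_force': 0.0, 'opening': 0.08541632924963652}
```

View pics/scene1.png

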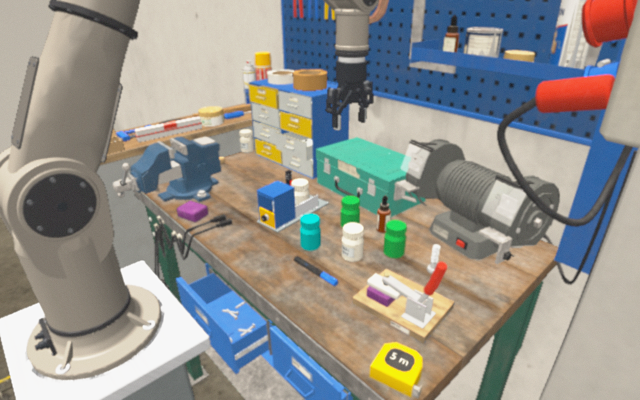

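View pics/side1.png

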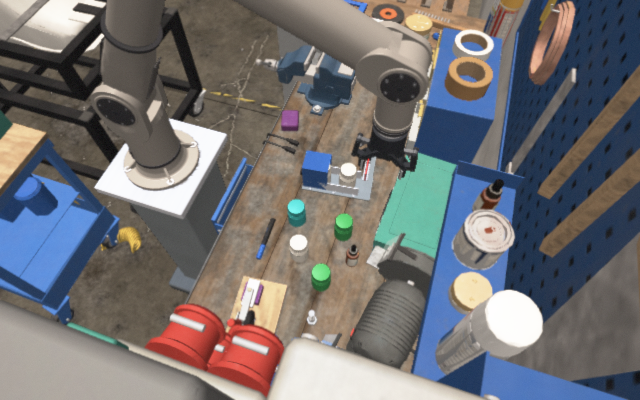

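The scene view shows the lane with its blue hood at about (277,205), the new white jar at (352,242), turquoise and green look-alikes around it, the pen at (315,270), and a bottle at (384,215). The side view shows the hood at (317,167), the rear old jar at (349,173), the gate at about (367,175), and the new jar at (298,245). I'll enlarge these and measure.

Run:
```python
from h import *
a=load("scene")["image"][160:260,230:380]; b=load("side")["image"][130:270,220:400]
a=cv2.resize(a,None,fx=4,fy=4,interpolation=cv2.INTER_CUBIC)
b=cv2.resize(b,None,fx=4,fy=4,interpolation=cv2.INTER_CUBIC)
cv2.imwrite("pics/b.png",b)
d=load("side")
for n,u,v in(("hood",317,160),("jarR",349,171),("new",298,242),("green",344,217),("turq",297,208),("grip?",367,172),("bottle",352,248)): print(n,pt(d,u,v).round(3))
```

```text
hood [0.486 0.082 0.1  ]
jarR [0.581 0.085 0.086]
new [ 0.518 -0.166  0.08 ]
green [ 0.609 -0.058  0.078]
turq [ 0.481 -0.072  0.079]
grip? [0.624 0.15  0.009]
bottle [ 0.656 -0.145  0.095]
```

View pics/b.png

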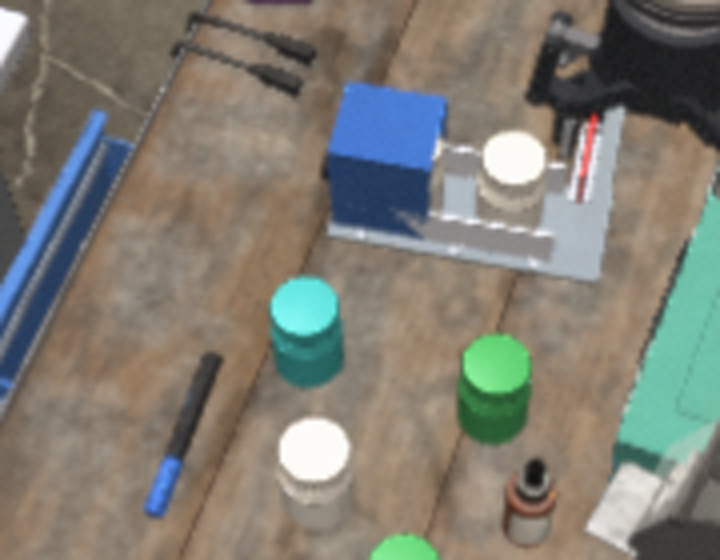

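Crop (4x, offset 220,130): hood-top corners at (348,84), (447,97), (430,168), (329,157); rear jar's lid at (514,158); new jar's lid at (314,449); red blade from (597,115) to (580,200), with the gate grip near (568,130), half hidden by the gripper.

Run:
```python
from h import *
d=load("side")
f=lambda x,y,z:pt(d,220+x/4,130+y/4,z)
FL,RL,RR,FR=[f(x,y,.1) for x,y in((348,84),(447,97),(430,168),(329,157))]
print([p.round(4)[:2] for p in(FL,RL,RR,FR)],[np.linalg.norm(a-b).round(4) for a,b in((FL,RL),(RL,RR),(RR,FR),(FR,FL))])
ax=((RL-FL)+(RR-FR))[:2];ay=((RL-RR)+(FL-FR))[:2]
yx=np.arctan2(ax[1],ax[0]);yy=np.arctan2(-ay[0],ay[1]);print("yaw",yx,yy)
# lane base edge corners z~.006: right edge
a=f(330,235,.006);b=f(598,278,.006);c=f(622,108,.006);print("base",a[:2],b[:2],c[:2],np.arctan2(*(b-a)[1::-1]),np.arctan2(-(c-b)[0],(c-b)[1]))
cen=(FL+RL+RR+FR)[:2]/4
for yaw in((yx+yy)/2,):
    R=np.array([[np.cos(yaw),-np.sin(yaw)],[np.sin(yaw),np.cos(yaw)]])
    o=cen-R@[.033,0];print("origin",o)
    for n,p in(("jarR",f(514,158,.085)),("new",f(314,452,.079)),("blade end",f(580,200,.045)),("blade far",f(597,115,.045)),("green",f(497,363,.079)),("base",b)):
        print(n,p[:2].round(4),"lane",(R.T@(p[:2]-o)).round(4))
```

```text
[array([0.4489, 0.1033]), array([0.5198, 0.1147]), array([0.5271, 0.0525]), array([0.4573, 0.0389])] [np.float64(0.0718), np.float64(0.0627), np.float64(0.0711), np.float64(0.0649)]
yaw 0.17593854892378508 0.12393037407875988
base [0.45688118 0.03328249] [0.6558182  0.06058981] [0.63354848 0.21581207] 0.13641364201697356 0.14249749384621493
origin [0.45563195 0.0724201 ]
jarR [0.5781 0.0894] lane [ 0.1236 -0.0015]
new [ 0.5202 -0.1685] lane [ 0.0278 -0.2478]
blade end [0.6285 0.0965] lane [ 0.1745 -0.002 ]
blade far [0.6204 0.1742] lane [0.1781 0.076 ]
green [ 0.6134 -0.0687] lane [ 0.1349 -0.1631]
base [0.6558 0.0606] lane [ 0.1962 -0.0416]
```

```bash
cat >> h.py <<'E'
def plan(target,turn=0,n=8,s=None):
    "rows (mm, rad) from measured pose to world target"
    s=s or telemetry.observe(); d=(np.array(target)-s["position"])*1000/n
    R=Ro.from_rotvec(s["eef_rot"]); out=[]
    for i in range(n):
        out.append([*R.inv().apply(d).round(1).tolist(),round(turn/n,4)]); R=R*Ro.from_euler("z",turn/n)
    return out
E
python3 - <<'E'
from h import *
d=load("side")
f=lambda x,y,z:pt(d,220+x/4,130+y/4,z)
print("green2",f(405,552,.079),"bottle",f(535,465,.102),"pen",f(212,355,.01),f(155,515,.01))
c,W=cap("wrist");print(np.array(c["T_tool_cam"]).round(3).tolist(),c["camera_matrix"])
print(plan([.59,.095,.26],1.431))
E
```

```text
green2 [ 0.59742169 -0.21498064  0.079     ] bottle [ 0.65927573 -0.14258203  0.102     ] pen [ 0.41196148 -0.09089604  0.01      ] [ 0.42054062 -0.21746589  0.01      ]
[[-0.0, -0.958, -0.288, 0.073], [1.0, -0.0, 0.0, -0.001], [-0.0, -0.288, 0.958, -0.142], [0.0, 0.0, 0.0, 1.0]] [[348.15692349   0.         320.61815114]
 [  0.         348.15692349 199.40284132]
 [  0.           0.           1.        ]]
[[11.9, -10.6, -3.7, 0.1789], [9.8, -12.5, -3.7, 0.1789], [7.4, -14.1, -3.7, 0.1789], [4.8, -15.2, -3.7, 0.1789], [2.0, -15.8, -3.7, 0.1789], [-0.8, -15.9, -3.7, 0.1789], [-3.6, -15.5, -3.7, 0.1789], [-6.3, -14.6, -3.7, 0.1789]]
```

>>> carry_out(motion=[[[11.9,-10.6,-3.7,0.179],[9.8,-12.5,-3.7,0.179],[7.4,-14.1,-3.7,0.179],[4.8,-15.2,-3.7,0.179],[2.0,-15.8,-3.7,0.179],[-0.8,-15.9,-3.7,0.179],[-3.6,-15.5,-3.7,0.179],[-6.3,-14.6,-3.7,0.179]]], claw=1)

```text
clock: 1.15
position: [0.5898, 0.0955, 0.2607]
eef_rot: [3.135, 0.209, -0.001]
wrist_force: [1.0, -0.2, -0.1]
opening: -0.0005
grip_force: 0.0
```

Run:
```python
from h import *
c,W=cap("wrist");cv2.imwrite("pics/w1.png",c["image"])
s=telemetry.observe();print(s["position"],Ro.from_rotvec(s["eef_rot"]).as_matrix().round(3).tolist(),s["opening"])
```

```text
[0.58876591 0.09782026 0.26113245] [[0.992, 0.128, -0.001], [0.128, -0.992, 0.001], [-0.001, -0.002, -1.0]] -0.00032188949439496806
```

View pics/w1.png

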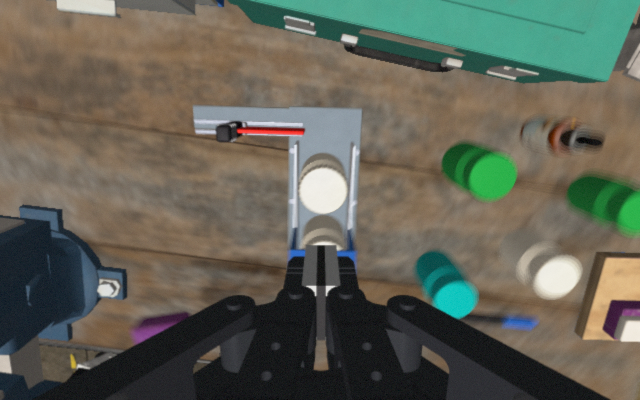

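The wrist view, looking down, shows the lane (rear up): gate grip at about (229,131), red blade to (304,132), rear jar's lid at (323,190), part of the front jar at (322,240), and hood edge at v≈255. I'll enlarge it.

Run:
```python
from h import *
b=load("wrist")["image"][100:265,185:375]
cv2.imwrite("pics/w1c.png",cv2.resize(b,None,fx=3.6,fy=3.6,interpolation=cv2.INTER_CUBIC))
```

```text
(no output)
```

View pics/w1c.png

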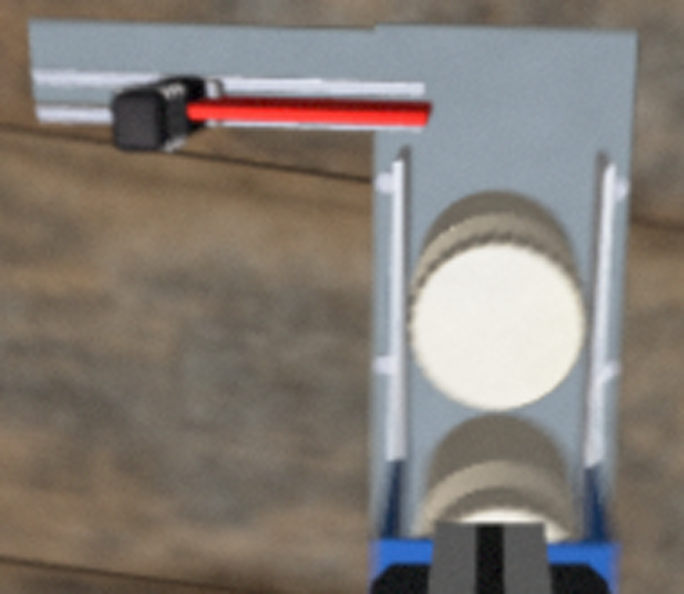

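Crop (3.6x, offset 185,100): wall tops (400,160)–(396,460) and (609,165)–(594,462), grip top centre (139,120), blade end (430,112), rear lid centre (498,327), front lid's rear edge (498,510), hood rear edge (371,541)–(618,541).

Run:
```python
from h import *
d=load("wrist")
f=lambda x,y,z:pt(d,185+x/3.6,100+y/3.6,z)[:2]
L1,L2,R1,R2=f(400,158,.042),f(396,460,.042),f(609,163,.042),f(594,462,.042)
H1,H2=f(371,541,.1),f(618,541,.1);B=f(430,112,.045);G=f(139,120,.075);B2=f(195,108,.045)
for n,v in(("wallL",L1-L2),("wallR",R1-R2)):print(n,np.arctan2(v[1],v[0]))
for n,v in(("hood",H1-H2),("blade",B2-B),("wallends",L1-R1)):print(n,np.arctan2(-v[0],v[1]),np.linalg.norm(v))
yaw=np.mean([np.arctan2(*(L1-L2)[::-1]),np.arctan2(*(R1-R2)[::-1])]);print(yaw)
R=lambda y:np.array([[np.cos(y),-np.sin(y)],[np.sin(y),np.cos(y)]])
for y in(yaw,.135):
    o=((L1+R1)/2-R(y)@[.162,0]+(H1+H2)/2-R(y)@[.07,0])/2; print("yaw",y,"o",o)
    for n,p in(("L1",L1),("R1",R1),("H",(H1+H2)/2),("blade",B),("grip",G),("jarR",f(498,327,.085)),("jarF rear",f(498,510,.085)),("new",pt(d,557,277,.079)[:2]),("base",f(636,31,.006))):
        print(n,p.round(4),(R(y).T@(p-o)).round(4))
```

```text
wallL 0.09917669423849694
wallR 0.11003797334740716
hood 0.1319107430077703 0.06511995036478228
blade 0.11553760423918005 0.06603722966767016
wallends 0.10861238930545558 0.0599766390789452
0.10460733379295205
yaw 0.10460733379295205 o [0.45200642 0.0770451 ]
L1 [0.61   0.1235] [0.162  0.0297]
R1 [0.6165 0.0639] [ 0.1622 -0.0303]
H [0.5215 0.0846] [0.0699 0.0003]
blade [0.6243 0.1164] [0.1755 0.0212]
grip [0.6155 0.1897] [0.1744 0.095 ]
jarR [0.5755 0.0909] [0.1243 0.0009]
jarF rear [0.5239 0.0839] [ 0.0722 -0.0007]
new [ 0.5138 -0.1635] [ 0.0363 -0.2457]
base [0.653 0.058] [ 0.1979 -0.0399]
yaw 0.135 o [0.45242777 0.07354496]
L1 [0.61   0.1235] [0.1628 0.0283]
R1 [0.6165 0.0639] [ 0.1613 -0.0316]
H [0.5215 0.0846] [0.0699 0.0017]
blade [0.6243 0.1164] [0.1761 0.0194]
grip [0.6155 0.1897] [0.1772 0.0932]
jarR [0.5755 0.0909] [0.1243 0.0006]
jarF rear [0.5239 0.0839] [0.0722 0.0006]
new [ 0.5138 -0.1635] [ 0.0289 -0.2432]
base [0.653 0.058] [ 0.1966 -0.0424]
```

```bash
cat >> h.py <<'E'
Y=.11; O=np.array([.4521,.0764])
RL=np.array([[np.cos(Y),-np.sin(Y)],[np.sin(Y),np.cos(Y)]])
def lw(x,y,z): return [*(O+RL@[x,y]),z]
def wl(p): return np.r_[RL.T@(np.array(p[:2])-O),p[2]].round(4)
def where():
    s=telemetry.observe();m=Ro.from_rotvec(s["eef_rot"]).as_matrix()
    print("lane",wl(s["position"]),"yaw",round(np.arctan2(m[1,0],m[0,0]),4),"F lane",(RL.T@s["wrist_force"][:2]).round(2),round(s["wrist_force"][2],2),"t",s["clock"])
E
python3 - <<'E'
from h import *
where(); print(plan(lw(.168,-.004,.11),.018,4))
E
```

```text
lane [0.1382 0.0063 0.2611] yaw 0.128 F lane [-0.75  1.51] 0.17 t 1.2
[[7.4, 2.8, 37.8, 0.0045], [7.5, 2.7, 37.8, 0.0045], [7.5, 2.7, 37.8, 0.0045], [7.5, 2.7, 37.8, 0.0045]]
```

>>> carry_out(motion=[[[15,5.5,10,0.009],[15,5.5,40,0.009],[0,0,50,0],[0,0,50,0],[0,0,0,0],[0,0,0,0],[0,0,0,0],[0,0,0,0]]])

```text
clock: 2.2
position: [0.6227, 0.0884, 0.1127]
eef_rot: [-3.135, -0.19, -0.005]
wrist_force: [-0.2, 0.7, -0.3]
opening: -0.0001
grip_force: 0.0
```

Run:
```python
from h import *
where(); print(plan(lw(.168,-.004,.031),.0,4))
c,W=cap("wrist"); cv2.imwrite("pics/w2.png",c["image"])
```

```text
lane [ 0.1709 -0.0068  0.1127] yaw 0.121 F lane [-0.07  0.72] -0.26 t 2.2
[[-0.8, -0.7, 20.4, 0.0], [-0.8, -0.7, 20.4, 0.0], [-0.8, -0.7, 20.4, 0.0], [-0.8, -0.7, 20.4, 0.0]]
```

View pics/w2.png

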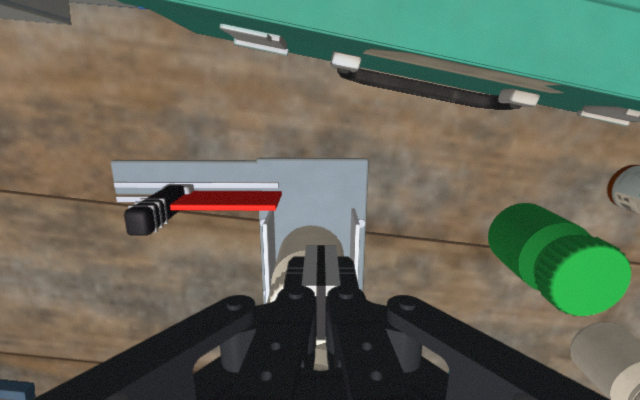

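The view shows the closed fingers at (320,250) right behind the rear jar, with the blade end (281,200) clear to their left. I'll descend.

>>> carry_out(motion=[[[-0.8,-1.2,20,0.003],[-0.8,-0.8,20,0.003],[-0.8,0,21,0],[0,0,21,0],[0,0,0,0],[0,0,0,0],[0,0,0,0],[0,0,0,0]]])

```text
clock: 3.25
position: [0.6194, 0.0901, 0.0296]
eef_rot: [-3.136, -0.18, -0.002]
wrist_force: [-0.9, 0.5, 0.7]
opening: -0.0004
grip_force: 0.0
```

Run:
```python
from h import *
where()
```

```text
lane [ 0.1678 -0.0048  0.0296] yaw 0.1148 F lane [-0.88  0.62] 0.7 t 3.25
```

>>> carry_out(motion=[[[-3.5,0,-1,0],[-3.5,0,0,0],[-3.5,0,0,0],[-3.5,0,0,0],[-3.5,0,0,0],[-3.5,0,0,0],[-3,0,0,0],[-3,0,0,0]]])

```text
clock: 4.25
position: [0.592, 0.0869, 0.0299]
eef_rot: [-3.136, -0.18, -0.0]
wrist_force: [1.1, -0.1, -0.7]
opening: 0.0001
grip_force: 0.0
```

>>> carry_out(motion=[[[-1.5,0,0,0],[-1.5,0,0,0],[-1.5,0,0,0],[-1.5,0,0,0],[-1,0,0,0],[-1,0,0,0],[-1,0,0,0],[-0.5,0,0,0]]])

```text
clock: 5.25
position: [0.5826, 0.0858, 0.0299]
eef_rot: [-3.136, -0.18, 0.0]
wrist_force: [1.7, -0.9, -0.6]
opening: 0.0001
grip_force: 0.0
```

Run:
```python
from h import *
where()
```

```text
lane [ 0.1308 -0.005   0.0299] yaw 0.1148 F lane [ 1.6  -1.11] -0.62 t 5.25
```

>>> carry_out(motion=[[[-0.4,0,0,0],[-0.4,0,0,0],[-0.4,0,0,0],[-0.4,0,0,0],[-0.4,0,0,0],[-0.4,0,0,0],[-0.4,0,0,0],[-0.2,0,0,0]]])

```text
clock: 6.25
position: [0.5797, 0.0855, 0.0299]
eef_rot: [-3.136, -0.18, -0.0]
wrist_force: [1.5, 0.8, -0.5]
opening: 0.0003
grip_force: 0.0
```

>>> carry_out(motion=[[[-0.3,0,0,0],[-0.3,0,0,0],[-0.3,0,0,0],[-0.3,0,0,0],[-0.3,0,0,0],[-0.3,0,0,0],[0,0,0,0],[0,0,0,0]]])

```text
clock: 7.25
position: [0.5789, 0.0854, 0.0303]
eef_rot: [-3.136, -0.18, -0.003]
wrist_force: [4.6, 1.2, 1.5]
opening: 0.0001
grip_force: 0.0
```

>>> carry_out(motion=[[[-0.3,0,0,0],[-0.3,0,0,0],[-0.3,0,0,0],[0,0,0,0],[0,0,0,0],[0,0,0,0],[0,0,0,0],[0,0,0,0]]])

```text
clock: 8.25
position: [0.5788, 0.0855, 0.0306]
eef_rot: [-3.136, -0.18, -0.005]
wrist_force: [6.6, 1.2, -0.2]
opening: -0.0003
grip_force: 0.0
```

Run:
```python
from h import *
where()
c,W=cap("wrist"); cv2.imwrite("pics/w3.png",c["image"])
```

```text
lane [ 0.1269 -0.0049  0.0306] yaw 0.1148 F lane [6.68 0.51] -0.16 t 8.25
```

View pics/w3.png

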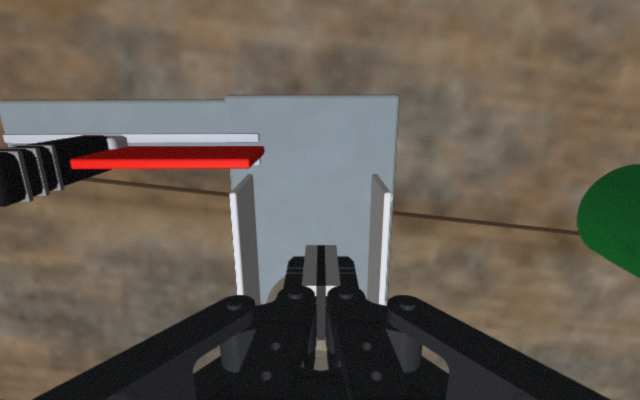

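The fingers sit at (320,260) behind the jars, inside the lane. The motion stopped at 6.7 N with no further travel, so the front jar bears on the pad. Next I'll back off, lift and go over the new jar.

>>> carry_out(motion=[[[2,0,0,0],[4,0,0,0],[0,0,-40,0],[0,0,-60,0],[0,0,-40,0],[-5,10,-20,0],[-15,40,0,0],[-20,50,0,0]]], claw=0.1)

```text
clock: 9.3
position: [0.553, -0.0188, 0.1888]
eef_rot: [-3.136, -0.184, 0.005]
wrist_force: [0.2, -1.4, -0.4]
opening: 0.0768
grip_force: 0.0
```

>>> carry_out(motion=[[[-20,50,0,0],[-20,50,0,0],[-15,40,0,0],[0,0,0,0],[0,0,0,0],[0,0,0,0],[0,0,0,0],[0,0,0,0]]])

```text
clock: 10.3
position: [0.5162, -0.1628, 0.1898]
eef_rot: [-3.136, -0.182, 0.0]
wrist_force: [-0.7, -0.2, -0.0]
opening: 0.077
grip_force: 0.0
```

Run:
```python
from h import *
where(); s=telemetry.observe(); print(s["position"],s["opening"])
c,W=cap("wrist"); cv2.imwrite("pics/w4.png",c["image"])
```

```text
lane [ 0.0375 -0.2448  0.1898] yaw 0.1159 F lane [-0.67 -0.09] -0.01 t 10.3
[ 0.51623835 -0.16282974  0.18983259] 0.07698275590189738
```

View pics/w4.png

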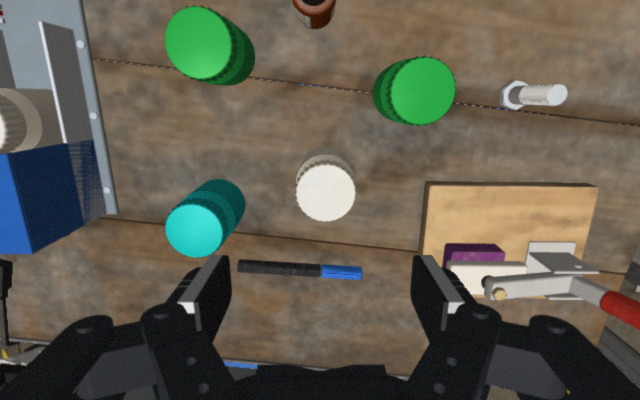

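White lid centre at (326,191), in the open with the turquoise jar at (197,230), the board edge at (424,190) and the pen at (300,270).

Run:
```python
from h import *
d=load("wrist"); p=pt(d,326,191,.079); print("jar",p,"depth",pt(d,326,191),"edge L/R",pt(d,296,191,.079),pt(d,356,191,.079))
print("turq",pt(d,197,230,.079),"board",pt(d,424,190,.01),pt(d,445,262),pt(d,470,265))
s=telemetry.observe();R=Ro.from_rotvec(s["eef_rot"])
print("shift",R.inv().apply(np.r_[p[:2],.0]-np.r_[s["position"][:2],0])*1000)
```

```text
jar [ 0.51963894 -0.16656111  0.079     ] depth [ 0.51944569 -0.16659612  0.07828274] edge L/R [ 0.51704398 -0.14414002  0.079     ] [ 0.52223494 -0.1889883   0.079     ]
turq [ 0.47686901 -0.07059737  0.079     ] board [ 0.51282667 -0.2630431   0.01      ] [ 0.4478989  -0.29224001  0.02626913] [ 0.45862734 -0.30421533  0.05047131]
shift [ 2.97634106e+00  3.93850555e+00 -4.94975794e-04]
```

>>> carry_out(motion=[[[3,4,30,0],[0,0,50,0],[0,0,40,0],[0,0,28,0],[0,0,0,0],[0,0,0,0],[0,0,0,0],[0,0,0,0]]])

```text
clock: 11.35
position: [0.5203, -0.1672, 0.043]
eef_rot: [3.136, 0.18, 0.003]
wrist_force: [-0.1, 0.2, 0.2]
opening: 0.0768
grip_force: 0.0
```

>>> carry_out(motion=[[[0,0,0,0],[0,0,0,0],[0,0,0,0],[0,0,0,0],[0,0,0,0],[0,0,0,0],[0,0,0,0],[0,0,0,0]]], claw=1, force=25)

```text
clock: 12.35
position: [0.5198, -0.1671, 0.0423]
eef_rot: [-3.136, -0.18, -0.001]
wrist_force: [-1.5, 0.9, 5.8]
opening: 0.049
grip_force: 25.7
```

>>> carry_out(motion=[[[0,0,-20,0],[0,0,-40,0],[0,0,-50,0],[4,-10,-10,0],[10,-24,0,0],[19,-42,0,0],[19,-42,0,0],[19,-42,0,0]]])

```text
clock: 13.35
position: [0.5712, 0.0019, 0.1606]
eef_rot: [-3.136, -0.181, 0.003]
wrist_force: [0.5, 0.5, -1.8]
opening: 0.0497
grip_force: 26.6
```

>>> carry_out(motion=[[[19,-42,0,0],[12,-28,0,0],[5,-14,0,0],[2,-5,0,0],[0,0,0,0],[0,0,0,0],[0,0,0,0],[0,0,0,0]]])

```text
clock: 14.35
position: [0.5993, 0.0922, 0.162]
eef_rot: [3.136, 0.179, 0.0]
wrist_force: [-0.5, -0.7, -1.6]
opening: 0.049
grip_force: 26.6
```

Run:
```python
from h import *
where(); print(plan(lw(.149,0,.075),0,1))
c,W=cap("wrist"); cv2.imwrite("pics/w5.png",c["image"])
```

```text
lane [ 0.148  -0.0005  0.162 ] yaw 0.114 F lane [-0.57 -0.64] -1.63 t 14.35
[[1.0, -0.5, 87.0, 0.0]]
```

View pics/w5.png

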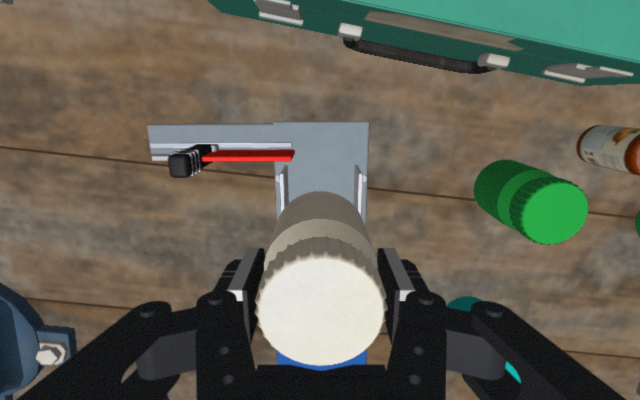

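The held jar hangs over the lane; wall-top ends are at about (282,168) and (362,168), the gate grip at (183,163), the blade end at (293,155).

Run:
```python
from h import *
d=load("wrist")
for u,v,z in((282,167,.042),(362,167,.042),(281,205,.042),(363,205,.042),(293,152,.045),(183,163,.075),(321,308,.12)): print(wl(pt(d,u,v,z)))
```

```text
[0.1674 0.029  0.042 ]
[ 0.1676 -0.0321  0.042 ]
[0.1369 0.0307 0.042 ]
[ 0.1372 -0.0341  0.042 ]
[0.1794 0.0202 0.045 ]
[0.1765 0.0912 0.075 ]
[ 0.096  -0.0009  0.12  ]
```

>>> carry_out(motion=[[[1.5,0.5,20,0],[0,0,30,0],[0,0,20,0],[0,0,10,0],[0,0,10,0],[0,0,10,0],[0,0,5,0],[0,0,2,0]]])

```text
clock: 15.4
position: [0.6009, 0.0924, 0.0548]
eef_rot: [-3.136, -0.18, -0.0]
wrist_force: [0.6, -0.3, -0.6]
opening: 0.0491
grip_force: 26.6
```

>>> carry_out(motion=[[[0,0,2,0],[0,0,1.5,0],[0,0,1,0],[0,0,0.5,0],[0,0,0,0],[0,0,0,0],[0,0,0,0],[0,0,0,0]]])

```text
clock: 16.4
position: [0.6009, 0.0924, 0.0499]
eef_rot: [-3.136, -0.18, -0.0]
wrist_force: [-0.3, -0.3, -1.0]
opening: 0.0496
grip_force: 26.6
```

Run:
```python
from h import *
where()
```

```text
lane [ 0.1496 -0.0004  0.0499] yaw 0.1148 F lane [-0.29 -0.28] -0.99 t 16.4
```

>>> carry_out(motion=[[[0,0,0.7,0],[0,0,0.5,0],[-1,0,0,0],[-1,0,0,0],[-1,0,0,0],[-1,0,0,0],[-0.5,0,0,0],[0,0,0,0]]])

```text
clock: 17.4
position: [0.5964, 0.0919, 0.0487]
eef_rot: [-3.136, -0.18, -0.0]
wrist_force: [-0.4, -0.1, -1.4]
opening: 0.0492
grip_force: 26.6
```

>>> carry_out(motion=[[[-0.4,0,0,0],[-0.4,0,0,0],[-0.4,0,0,0],[-0.4,0,0,0],[-0.4,0,0,0],[0,0,0,0],[0,0,0,0],[0,0,0,0]]])

```text
clock: 18.4
position: [0.5944, 0.0917, 0.0487]
eef_rot: [-3.136, -0.18, -0.0]
wrist_force: [0.5, 0.1, -1.3]
opening: 0.0494
grip_force: 26.6
```

>>> carry_out(motion=[[[-0.3,0,0,0],[-0.3,0,0,0],[-0.3,0,0,0],[-0.3,0,0,0],[-0.3,0,0,0],[0,0,0,0],[0,0,0,0],[0,0,0,0]]])

```text
clock: 19.4
position: [0.5929, 0.0915, 0.0487]
eef_rot: [-3.136, -0.18, -0.0]
wrist_force: [-0.2, -0.6, -1.3]
opening: 0.0496
grip_force: 26.6
```

>>> carry_out(motion=[[[-0.3,0,0,0],[-0.3,0,0,0],[-0.3,0,0,0],[-0.3,0,0,0],[-0.3,0,0,0],[0,0,0,0],[0,0,0,0],[0,0,0,0]]])

```text
clock: 20.4
position: [0.5917, 0.0914, 0.0488]
eef_rot: [-3.136, -0.18, -0.001]
wrist_force: [3.4, 0.4, -0.8]
opening: 0.0492
grip_force: 26.6
```

>>> carry_out(motion=[[[0,0,0.3,0],[0,0,0.3,0],[0,0,0.3,0],[0,0,0.3,0],[0,0,0,0],[0,0,0,0],[0,0,0,0],[0,0,0,0]]])

```text
clock: 21.4
position: [0.5918, 0.0914, 0.0483]
eef_rot: [-3.136, -0.18, -0.001]
wrist_force: [0.2, 0.6, 6.9]
opening: 0.0493
grip_force: 27.3
```

>>> carry_out(motion=[[[0,0,-0.4,0],[-0.4,0,0,0],[-0.4,0,0,0],[-0.4,0,0,0],[0,0,0,0],[0,0,0,0],[0,0,0,0],[0,0,0,0]]])

```text
clock: 22.4
position: [0.5917, 0.0913, 0.0484]
eef_rot: [-3.136, -0.18, -0.005]
wrist_force: [6.2, 0.2, 3.6]
opening: 0.0496
grip_force: 26.8
```

>>> carry_out(motion=[[[0,0,0,0],[0,0,0,0],[0,0,0,0],[0,0,0,0],[0,0,0,0],[0,0,0,0],[0,0,0,0],[0,0,0,0]]], claw=0.1)

```text
clock: 23.4
position: [0.5902, 0.0912, 0.0479]
eef_rot: [-3.136, -0.18, -0.0]
wrist_force: [0.0, -0.3, 0.6]
opening: 0.0766
grip_force: 0.0
```

>>> carry_out(motion=[[[0,0,-10,0],[0,0,-30,0],[0,0,-40,0],[0,0,-40,0],[5,-10,-20,0],[10,-20,-20,0],[0,0,0,0],[0,0,0,0]]])

```text
clock: 24.4
position: [0.6009, 0.1217, 0.2073]
eef_rot: [3.136, 0.179, -0.002]
wrist_force: [-0.9, -0.4, 0.6]
opening: 0.077
grip_force: 0.0
```

Run:
```python
from h import *
where(); print(plan(lw(.175,.125,.14),0,1))
c,W=cap("wrist"); cv2.imwrite("pics/w6.png",cv2.resize(c["image"][60:360,150:500],None,fx=2,fy=2,interpolation=cv2.INTER_CUBIC))
```

```text
lane [0.1529 0.0287 0.2073] yaw 0.1144 F lane [-0.95 -0.33] 0.59 t 24.4
[[22.6, -96.3, 67.2, 0.0]]
```

View pics/w6.png

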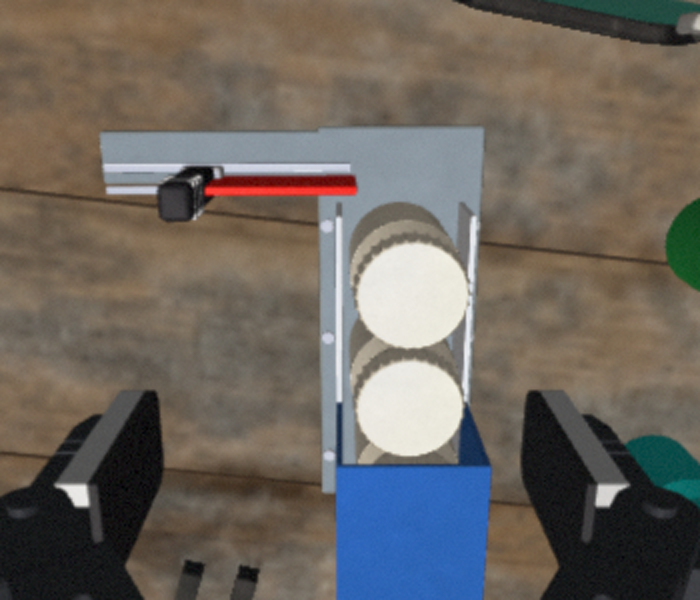

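In the crop (2x, offset 150,60) the new jar's lid (412,294) touches the rear jar's (410,408), and the third is under the hood. Grip top at (178,200), blade end at (356,185).

Run:
```python
from h import *
d=load("wrist")
f=lambda x,y,z:wl(pt(d,150+x/2,60+y/2,z))
print("new",f(412,294,.085),"rear",f(410,405,.085),"grip",f(178,200,.075),f(160,202,.075),"hood",f(412,465,.1),"blade",f(356,180,.045))
```

```text
new [0.1395 0.0002 0.085 ] rear [ 0.0906 -0.0006  0.085 ] grip [0.1752 0.0934 0.075 ] [0.1744 0.1006 0.075 ] hood [ 0.0713 -0.0006  0.1   ] blade [0.1788 0.022  0.045 ]
```

>>> carry_out(motion=[[[5,-20,0,0],[7,-27,0,0],[7,-27,15,0],[6,-25,20,0],[0,0,20,0],[0,0,12,0],[0,0,0,0],[0,0,0,0]]], claw=1)

```text
clock: 25.45
position: [0.6158, 0.223, 0.1416]
eef_rot: [-3.137, -0.178, -0.002]
wrist_force: [-0.3, 0.3, -0.5]
opening: -0.0004
grip_force: 0.0
```

>>> carry_out(motion=[[[0,0,20,0],[0,0,35,0],[0,0,30,0],[0,0,15,0],[0,0,5,0],[0,0,0,0],[0,0,0,0],[0,0,0,0]]])

```text
clock: 26.45
position: [0.6158, 0.2242, 0.0369]
eef_rot: [-3.136, -0.18, -0.002]
wrist_force: [-0.6, -0.6, -0.2]
opening: 0.0003
grip_force: 0.0
```

Run:
```python
from h import *
where()
```

```text
lane [0.1789 0.1289 0.0369] yaw 0.1148 F lane [-0.62 -0.57] -0.18 t 26.45
```

>>> carry_out(motion=[[[0,5,0,0],[0,5,0,0],[0,5,0,0],[0,5,0,0],[0,6,0,0],[0,6,0,0],[0,6,0,0],[0,6,0,0]]])

```text
clock: 27.45
position: [0.6204, 0.1798, 0.036]
eef_rot: [-3.136, -0.18, -0.001]
wrist_force: [0.7, 2.4, 2.7]
opening: 0.0002
grip_force: 1.7
```

>>> carry_out(motion=[[[0,2.5,0,0],[0,2.5,0,0],[0,2.5,0,0],[0,2,0,0],[0,1.5,0,0],[0,1,0,0],[0,0,0,0],[0,0,0,0]]])

```text
clock: 28.45
position: [0.6217, 0.1681, 0.036]
eef_rot: [3.136, 0.18, 0.0]
wrist_force: [1.0, 1.5, 3.1]
opening: -0.0001
grip_force: 1.7
```

Run:
```python
from h import *
where()
```

```text
lane [0.1787 0.0725 0.036 ] yaw 0.1147 F lane [1.2  1.37] 3.1 t 28.45
```

>>> carry_out(motion=[[[0,1,0,0],[0,1,0,0],[0,1,0,0],[0,1,0,0],[0,1,0,0],[0,1,0,0],[0,0.5,0,0],[0,0,0,0]]])

```text
clock: 29.45
position: [0.6222, 0.1643, 0.0361]
eef_rot: [-3.134, -0.183, -0.0]
wrist_force: [0.8, 7.7, 4.0]
opening: -0.0001
grip_force: 3.2
```

>>> carry_out(motion=[[[0,0.7,0,0],[0,0.7,0,0],[0,0.7,0,0],[0,0.7,0,0],[0,0.7,0,0],[0,0.5,0,0],[0,0,0,0],[0,0,0,0]]])

```text
clock: 30.45
position: [0.6222, 0.1637, 0.0363]
eef_rot: [-3.13, -0.186, -0.0]
wrist_force: [-0.9, 13.0, 5.3]
opening: -0.0004
grip_force: 5.4
```

>>> carry_out(motion=[[[0,-4,0,0],[0,-6,0,0],[0,0,-30,0],[0,0,-50,0],[0,0,-50,0],[-10,10,-20,0],[-10,20,0,0],[0,0,0,0]]])

```text
clock: 31.45
position: [0.6037, 0.1318, 0.1843]
eef_rot: [3.134, 0.173, -0.005]
wrist_force: [0.5, -0.2, -0.3]
opening: 0.0001
grip_force: 0.0
```

Run:
```python
from h import *
where(); cap("wrist"); d=load("wrist"); im=d["image"].astype(int)
m=((im[...,2]>130)&(im[...,1]<70)&(im[...,0]<70)).astype(np.uint8)
n,l,st,ce=cv2.connectedComponentsWithStats(m)
for i in range(1,n):
    if st[i,4]>60:
        x,y,w,h,a=st[i]; print(st[i],[wl(pt(d,u,v,.045)) for u,v in((x,y+2),(x+w,y+2))])
# black grip: depth points with z .07-.078 near lane x .175
P=[]
for v in range(0,400,1):
    for u in range(100,560,1):
        if d["depth"][v,u]>0 and im[v,u].max()<75:
            p=wl(pt(d,u,v))
            if .068<p[2]<.08 and .15<p[0]<.2: P.append(p)
P=np.array(P); print(len(P)); 
if len(P): print(P.min(0),P.max(0),np.median(P,0))
# jar lids
L=[]
for v in range(60,400,2):
    for u in range(150,520,2):
        if d["depth"][v,u]>0 and im[v,u].min()>150:
            p=wl(pt(d,u,v))
            if .080<p[2]<.092 and abs(p[1])<.04: L.append(p)
L=np.array(L); print("lids",L.min(0),L.max(0))
```

```text
lane [0.1568 0.0384 0.1843] yaw 0.1103 F lane [ 0.52 -0.25] -0.27 t 31.45
[320 161  81   5 376] [array([0.1752, 0.0385, 0.045 ]), array([ 0.1752, -0.0278,  0.045 ])]
397
[ 0.1501 -0.1451  0.0681] [0.1823 0.0526 0.0751] [0.1748 0.0452 0.074 ]
lids [ 0.0703 -0.0213  0.0819] [0.1601 0.0223 0.0858]
```

```bash
python3 -c "
from h import *
print(ctrl.sign_off())"
```

```text
the job is handed in; nothing more can be done
None
```

I handed the job in at about 31.5 s: the old jars were pulled forward until the front one stopped against the pad at about 7 N, the new jar was set in touching behind them, and the gate was pushed until it stopped hard at 13 N, about 49 mm on with its blade across to the right wall; no verdict came back.

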